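# Shim the rocking corner of a stand's foot plate

## Robot

A 7-joint arm with a two-finger parallel gripper is mounted at the origin on the work surface. World frame = base frame: x ahead of the robot, y to its left, z up, the work surface at z = 0. Lengths are in m, angles in rad, forces in N, time in s.
With the tool pointing down it reaches from about 0.4 to 0.9 m from the base axis. Payload 5.6 kg.
Tool frame: the origin (TCP) lies midway between the tips of the shut fingers; the grasp point (between the pads) lies 19 mm behind it; z points along the fingers, y is the direction in which the jaws open and shut (so a half turn about z gives the same grasp; the last joint's range is limited). The gripper opens to 92 mm and grips with 3 to 60 N. Pads are 20 mm wide; open, the fingers measure 128 mm over their backs; the gripper's body (75 mm by 189 mm) begins 69 mm behind the grasp point.
Start: joints at [-1.382, 0.468, -0.012, 1.603, 0.006, 1.071, -0.056], TCP at [0.149, 0.633, 0.215] pointing down, gripper open.
Joint ranges: [-2.53, 2.53], [-0.31, 2.02], [-1.57, 1.55], [0.28, 2.44], [-1.29, 4.43], [0.15, 1.84], [-2.92, 2.92]. Speed limits (rad/s): [2.57, 2.57, 3.14, 3.14, 3.14, 3.14, 3.14].

## Interface

Orientations are given as a unit quaternion [x, y, z, w].
In Python, from rig import robot gives the robot as it stands.
- The arm moves only by the tool carry_out, never from a script. Its argument "targets" is a list of rows, each a list of 6 numbers: the shift along the tool's x, y, z in cm, then the turn, a rotation vector about the tool's x, y, z in units of 10 degrees (1.0 is 10 degrees). In form: [[x, y, z, ax, ay, az], ...]. A call has 1 to 5 rows; each row shifts and turns the commanded pose from where the row before left it, along the tool's axes as they then stand; what a row does not reach is not made up. A row lasts 1/8 s, in which the tool goes at most 62.5 mm and 10.7 degrees, less where a joint would pass 70% of its speed; a pose out of reach is approached as far as the arm can. A call with a gripper value outside its range is refused whole. "fingers" is the finger opening in cm, from 0 to 9.19, set as the call begins (left out, the last holds). The fingers move at their own pace and stop on an object; "newtons" is the grip in N (left out, the last holds). Time passes only in rows, so rows that do not move let the fingers close. It gives the time, the measured TCP pose, the force and the opening at its end, in the units of the state.
- robot.get_state(): the state, without advancing time (a new reading comes with each control period).
- robot.capture(name): name is "scene" or "top"; returns a dict with "pixels" (420x560x3 uint8, red, green, blue), "range_z" (420x560 float32, m along the optical axis (not along the pixel's ray), 0 where there is no reading), "intrinsics" (3x3 intrinsics, pixels), "eye" and "attitude" of the camera in the world. Camera axes: x right, y up, looking along -z (the intrinsics and any distortion apply to the point x, -y, -z); pixel columns grow to the right and rows downward; lengths in m; the calibration is good to about 2 mm. A picture is of the moment at which its call begins.
- robot.finish_job(): hands the job in, once; it reports no verdict.
The state is a dict: "t": time; "qpos": joint angles; "dq": joint speeds; "tau": joint torques, N m; "position": TCP position; "tcp_rot": TCP orientation; "wrist_force": force on the tool from outside, world axes, zero at the start; "torque": the same for the moment, N m; "opening": finger opening in m.
Only numpy, scipy, OpenCV 4.12 (cv2) and the standard library are available. Lean on these libraries where they do the work, as an engineer would, in place of code of your own. Each camera call takes 0.05 s, during which the arm holds its last target.

## Task

The red foot plate rocks on one of its corners: press down on the corners with a fingertip until you find the one that gives, and push that corner's brass taper shim in under the plate until its thick end is flush with the plate's edge. Take the finger away, then press the same corner again as hard as before to check that it now stands firm, and come away. Only touch and push: grip or lift nothing, and leave the plate, the other three shims, the nut and the tools where they are.

Things in the scene. Friction and masses are not known exactly. Their poses are not given: they have to be found in the camera images.
- plate: loose red steel foot plate, 200 x 200 x 8 mm, 2.8 kg (+-15 %), level, underside 10 mm, top 18 mm above the bench. It rests on three fixed steel packing blocks, 36 mm square, one each under three of its corners. In the middle of the top: a pipe socket 60 mm across, 40 mm high, with gussets (106 mm over them). Origin: on the bench under its middle; x, y along its sides, z up; yaw within 0.3 rad of the world's axes
- corner_1 (a point): point to press at the plate's near left (-x, +y) corner (signs in the plate's frame), on the top face, 16 mm in from both edges. At the one corner that has no packing it goes down about 8 mm when pressed with more than about 6 to 8 N (plate tilts up to 0.09 rad) and comes back up when let go; a firm corner gives less than 1 mm under 20 N
- corner_2 (a point): point to press at the plate's near right (-x, -y) corner (signs in the plate's frame), on the top face, 16 mm in from both edges. At the one corner that has no packing it goes down about 8 mm when pressed with more than about 6 to 8 N (plate tilts up to 0.09 rad) and comes back up when let go; a firm corner gives less than 1 mm under 20 N
- corner_3 (a point): point to press at the plate's far right (+x, -y) corner (signs in the plate's frame), on the top face, 16 mm in from both edges. At the one corner that has no packing it goes down about 8 mm when pressed with more than about 6 to 8 N (plate tilts up to 0.09 rad) and comes back up when let go; a firm corner gives less than 1 mm under 20 N
- corner_4 (a point): point to press at the plate's far left (+x, +y) corner (signs in the plate's frame), on the top face, 16 mm in from both edges. At the one corner that has no packing it goes down about 8 mm when pressed with more than about 6 to 8 N (plate tilts up to 0.09 rad) and comes back up when let go; a firm corner gives less than 1 mm under 20 N
- shim_1: loose brass taper shim on the bench beside the plate's near left (-x, +y) corner, 50 mm long, 28 mm wide, nose 3 mm and heel 9.6 mm high, 75 g. Origin: centre of its underside, x towards the nose, which starts 1 to 6 mm outside the plate's +y edge. It slides in along the plate's -y axis, 52 mm from the plate's middle line; fully in, its heel is flush with that edge. At a firm corner the packing stops it after 20 to 30 mm
- heel_1 (a point): middle of the upper edge of shim_1's heel face, the upright 28 mm wide, 9.6 mm high end face that is pushed, 25 mm from the shim's origin
- shim_2: loose brass taper shim on the bench beside the plate's near right (-x, -y) corner, 50 mm long, 28 mm wide, nose 3 mm and heel 9.6 mm high, 75 g. Origin: centre of its underside, x towards the nose, which starts 1 to 6 mm outside the plate's -y edge. It slides in along the plate's +y axis, 52 mm from the plate's middle line; fully in, its heel is flush with that edge. At a firm corner the packing stops it after 20 to 30 mm
- heel_2 (a point): middle of the upper edge of shim_2's heel face, the upright 28 mm wide, 9.6 mm high end face that is pushed, 25 mm from the shim's origin
- shim_3: loose brass taper shim on the bench beside the plate's far right (+x, -y) corner, 50 mm long, 28 mm wide, nose 3 mm and heel 9.6 mm high, 75 g. Origin: centre of its underside, x towards the nose, which starts 1 to 6 mm outside the plate's -y edge. It slides in along the plate's +y axis, 52 mm from the plate's middle line; fully in, its heel is flush with that edge. At a firm corner the packing stops it after 20 to 30 mm
- heel_3 (a point): middle of the upper edge of shim_3's heel face, the upright 28 mm wide, 9.6 mm high end face that is pushed, 25 mm from the shim's origin
- shim_4: loose brass taper shim on the bench beside the plate's far left (+x, +y) corner, 50 mm long, 28 mm wide, nose 3 mm and heel 9.6 mm high, 75 g. Origin: centre of its underside, x towards the nose, which starts 1 to 6 mm outside the plate's +y edge. It slides in along the plate's -y axis, 52 mm from the plate's middle line; fully in, its heel is flush with that edge. At a firm corner the packing stops it after 20 to 30 mm
- heel_4 (a point): middle of the upper edge of shim_4's heel face, the upright 28 mm wide, 9.6 mm high end face that is pushed, 25 mm from the shim's origin
- edge_1 (a point): point on the lower rim of the plate's +y side, fixed to the plate, where the heel of shim_1 comes to lie when it is fully in and flush
- edge_2 (a point): point on the lower rim of the plate's -y side, fixed to the plate, where the heel of shim_2 comes to lie when it is fully in and flush
- edge_3 (a point): point on the lower rim of the plate's -y side, fixed to the plate, where the heel of shim_3 comes to lie when it is fully in and flush
- edge_4 (a point): point on the lower rim of the plate's +y side, fixed to the plate, where the heel of shim_4 comes to lie when it is fully in and flush
- hammer: hammer, 280 mm long, lying on the bench; to be left alone. Origin: under its middle, handle towards its -x
- clamp: blue C-clamp, about 130 x 180 mm, 30 mm high, lying flat on the bench; to be left alone. Origin: under the middle of its frame
- nut: large hex nut, 36 mm across flats, 19 mm high, lying on the bench between the two shims on the plate's +y side; to be left alone. Origin: centre of its underside
Mind the look-alikes: they are no part of the job. Leave any blue or turquoise look-alike of the shim_2 alone.

How it is judged:
By the outcome, as a careful person would: the job done as asked, in the order asked, and still so for the second after the job is handed in, with the robot touching nothing.
It also fails if it takes over 67 s, if anything falls off the work surface, if the arm or the gripper's body presses on something with over 40 N, if the wrist force passes 120 N, or if a joint passes its speed limit or range.

## Working session

There is one attempt and no reset: what is moved stays moved. The work goes in short steps, Python scripts to look and compute and a tool call to move; the robot and the scene stay as the last step left them, time stands still between calls to the robot, and variables do not carry over. Pictures are saved under pics/ and viewed, and the job is handed in when it is done.

Besides the shell and the picture viewer there is one more tool, called after ">>>" by a JSON object that holds its "op" and its "data", one argument or row to a line. carry_out: Moves the arm, as the interface text tells. Its arguments: {"type":"object","properties":{"targets":{"type":"array"},"fingers":{"type":"number"},"newtons":{"type":"number"}},"required":["targets"]}

```bash
ls; mkdir -p pics; python3 - <<'E'
from rig import robot
import cv2,numpy as np
s=robot.get_state()
for k in s: print(k,np.round(s[k],4))
for n in("scene","top"):
    c=robot.capture(n)
    cv2.imwrite(f"pics/{n}0.png",c["pixels"][:,:,::-1]); np.savez(f"{n}0.npz",**c)
    print(n,c["intrinsics"],c["eye"],c["attitude"],[k for k in c])
E
```

```text
pics
t 0.0
qpos [-1.382   0.4683 -0.0116  1.6036  0.006   1.0714 -0.0563]
dq [ 0.0009  0.0011  0.0009  0.0001  0.0011  0.0003 -0.0006]
tau [-1.20000e-03 -5.20567e+01 -1.30000e-02 -2.43763e+01 -5.67000e-02
  1.72000e-02  1.00000e-04]
position [0.1493 0.6321 0.2137]
tcp_rot [ 1.157e-01  9.933e-01 -8.000e-04 -0.000e+00]
wrist_force [0.0394 0.3138 0.638 ]
torque [ 0.0214 -0.0359  0.0218]
opening 0.0918
scene [[382.24108948   0.         280.7939511 ]
 [  0.         382.24108948 201.97871   ]
 [  0.           0.           1.        ]] [1.04817504 0.372186   0.73000387] [0.16994478 0.32891917 0.81842948 0.43943615] ['pixels', 'range_z', 'intrinsics', 'eye', 'attitude']
top [[491.4399392    0.         281.05572966]
 [  0.         491.4399392  209.20597972]
 [  0.           0.           1.        ]] [ 0.40617636 -0.01678043  1.22885995] [ 0.04327055 -0.03011912 -0.69781716  0.71433306] ['pixels', 'range_z', 'intrinsics', 'eye', 'attitude']
```

View pics/scene0.png

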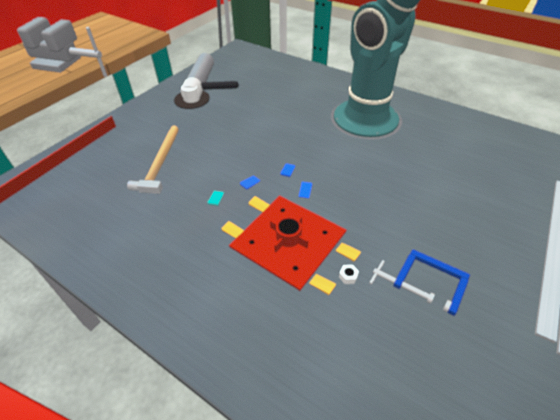

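View pics/top0.png

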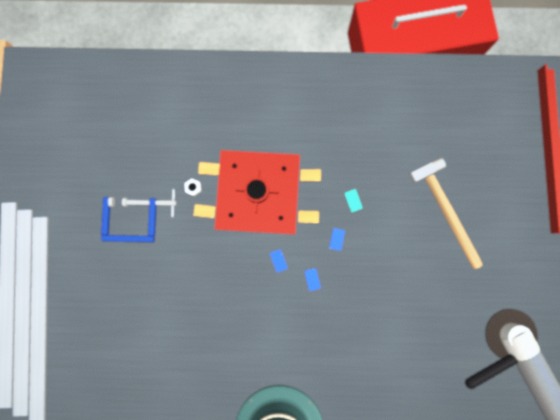

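The scene view shows the red plate at about (290,240), with the brass shims at (258,204), (232,230), (348,251) and (322,285) and the nut at (349,273). In the top view the plate is at (257,192) and the shims at (208,168), (204,211), (311,175) and (308,217). The nut is at (192,187), the clamp sits left of it, and the blue and turquoise look-alikes lie to the right and below. The arm doesn't block either view.

```bash
cat > h.py <<'E'
import numpy as np,cv2
from scipy.spatial.transform import Rotation as R
def rays(c,px):
    px=np.atleast_2d(px).astype(float);K=c["intrinsics"]
    d=np.c_[(px[:,0]-K[0,2])/K[0,0],-(px[:,1]-K[1,2])/K[1,1],-np.ones(len(px))]
    return d@R.from_quat(c["attitude"]).as_matrix().T
def onplane(c,px,z):
    d=rays(c,px); return c["eye"]+d*((z-c["eye"][2])/d[:,2])[:,None]
def project(c,P):
    p=(np.atleast_2d(P)-c["eye"])@R.from_quat(c["attitude"]).as_matrix();K=c["intrinsics"]
    return np.c_[K[0,2]+K[0,0]*p[:,0]/-p[:,2],K[1,2]-K[1,1]*p[:,1]/-p[:,2]]
E
python3 - <<'E'
from h import *
for n in("top","scene"):
    c=dict(np.load(n+"0.npz")); hsv=cv2.cvtColor(c["pixels"],cv2.COLOR_RGB2HSV)
    H,S,V=[hsv[...,i].astype(int) for i in range(3)]
    red=(((H<6)|(H>174))&(S>150)&(V>70)).astype(np.uint8)
    yel=((H>14)&(H<32)&(S>120)&(V>120)).astype(np.uint8)
    for name,m,z,lo,hi in(("red",red,.018,3000,20000),("yel",yel,.006,80,900)):
        m=cv2.morphologyEx(m,cv2.MORPH_CLOSE,np.ones((3,3)))
        cs,_=cv2.findContours(m,cv2.RETR_EXTERNAL,cv2.CHAIN_APPROX_NONE)
        for k in cs:
            if not lo<cv2.contourArea(k)<hi: continue
            ctr=k[:,0].mean(0)
            if not(150<ctr[0]<400 and 130<ctr[1]<320): continue
            W=onplane(c,k[:,0],z)[:,:2]
            r=cv2.minAreaRect((W*1000).astype(np.float32))
            print(n,name,ctr.round(),np.round(r[0],1),np.round(r[1],1),round(r[2],2))
            if name=="red": print(np.round(cv2.boxPoints(r),1).tolist())
E
```

```text
top red [257. 192.] [575.4  68.1] [196.6 196.8] 87.82
[[473.29998779296875, -26.399999618530273], [670.0, -33.900001525878906], [677.5, 162.60000610351562], [480.79998779296875, 170.10000610351562]]
scene red [288. 241.] [578.1  69.5] [199.5 199.9] 87.76
[[474.29998779296875, -26.200000762939453], [674.0999755859375, -34.099998474121094], [681.9000244140625, 165.1999969482422], [482.1000061035156, 173.10000610351562]]
scene yel [322. 284.] [635.8 194.4] [49.9 31.2] 89.45
scene yel [348. 251.] [527.8 201.5] [50.  31.7] 86.63
scene yel [232. 229.] [624.2 -64.7] [51.1 31.1] 87.95
scene yel [258. 204.] [519.9 -61.8] [53.5 31.8] 84.52
```

>>> {"op": "carry_out", "data": {
  "targets": [
    [0,0,0,0,0,1],
    [0,0,0,0,0,1],
    [0,0,0,0,0,1],
    [0,0,0,0,0,1],
    [0,0,0,0,0,1]
  ],
  "fingers": 0,
  "newtons": 20
}}

```text
t: 0.72
position: [0.1492, 0.6323, 0.214]
tcp_rot: [0.527, 0.85, -0.0, 0.0]
wrist_force: [0.6, -0.5, -0.4]
opening: 0.0441
```

>>> {"op": "carry_out", "data": {
  "targets": [
    [0,0,0,0,0,1],
    [0,0,0,0,0,1],
    [0,0,0,0,0,0.9],
    [0,0,0,0,0,0]
  ]
}}

```text
t: 1.23
position: [0.1492, 0.6324, 0.2141]
tcp_rot: [0.72, 0.694, -0.0, 0.0]
wrist_force: [0.1, -1.0, -0.0]
opening: 0.004
```

```bash
cat >> h.py <<'E'
C=np.array([.5767,.0688]); YAW=-0.0385
def pl(x,y,z=0):
    c,s=np.cos(YAW),np.sin(YAW); return np.array([C[0]+c*x-s*y,C[1]+s*x+c*y,z])
def toplate(P):
    c,s=np.cos(YAW),np.sin(YAW); d=np.asarray(P)[...,:2]-C
    return np.stack([c*d[...,0]+s*d[...,1],-s*d[...,0]+c*d[...,1]],-1)
def rel(s,P):
    return (R.from_quat(s["tcp_rot"]).inv().apply(np.array(P)-s["position"])*100).round(2)
E
python3 - <<'E'
from h import *
from rig import robot
s=robot.get_state(); print(s["t"],s["position"],s["wrist_force"],s["opening"],R.from_quat(s["tcp_rot"]).as_matrix().round(4).tolist(),s["qpos"])
for i,(a,b) in enumerate([(-.084,.084),(-.084,-.084),(.084,-.084),(.084,.084)]): print(i+1,pl(a,b,.04),rel(s,pl(a,b,.04)))
c=dict(np.load("top0.npz")); hsv=cv2.cvtColor(c["pixels"],cv2.COLOR_RGB2HSV)
for p in [(208,168),(204,211),(311,175),(308,217)]: print(hsv[p[1],p[0]])
m=((hsv[...,0]>12)&(hsv[...,0]<36)&(hsv[...,1]>70)&(hsv[...,2]>110)).astype(np.uint8)
cs,_=cv2.findContours(m,cv2.RETR_EXTERNAL,cv2.CHAIN_APPROX_NONE)
for k in cs:
    if cv2.contourArea(k)>60:
        W=onplane(c,k[:,0],.006)[:,:2];r=cv2.minAreaRect((toplate(W)*1000).astype(np.float32)); print(k[:,0].mean(0),r)
c=dict(np.load("scene0.npz")); hsv=cv2.cvtColor(c["pixels"],cv2.COLOR_RGB2HSV)
m=((hsv[...,0]>12)&(hsv[...,0]<36)&(hsv[...,1]>70)&(hsv[...,2]>110)).astype(np.uint8)
cs,_=cv2.findContours(m,cv2.RETR_EXTERNAL,cv2.CHAIN_APPROX_NONE)
for k in cs:
    if 60<cv2.contourArea(k)<900 and 190<k[:,0].mean(0)[1]<300:
        W=onplane(c,k[:,0],.006)[:,:2];r=cv2.minAreaRect((toplate(W)*1000).astype(np.float32)); print("sc",k[:,0].mean(0),r)
E
```

```text
1.225 [0.149157   0.63236338 0.2140794 ] [ 0.14903957 -1.03296655 -0.00864982] 0.003973374358060363 [[0.038, 0.9993, 0.0002], [0.9993, -0.038, -0.001], [-0.001, 0.0003, -1.0]] [-1.59406024  0.47164654  0.28016524  1.61899844 -0.14304095  1.07210416
 -1.31221679]
1 [0.49599545 0.15597095 0.04      ] [-46.27  36.46  17.46]
2 [ 0.48952905 -0.01190455  0.04      ] [-63.07  36.45  17.48]
3 [ 0.65740455 -0.01837095  0.04      ] [-63.08  53.25  17.48]
4 [0.66387095 0.14950455 0.04      ] [-46.28  53.26  17.47]
[ 25 113 252]
[ 25 115 251]
[ 25 116 252]
[ 26 116 252]
[308.16393443 216.36065574] ((-53.895355224609375, -131.10862731933594), (30.097469329833984, 49.937477111816406), 3.3927481174468994)
[204.21311475 210.70491803] ((-56.58136749267578, 129.5626220703125), (53.8708381652832, 31.195735931396484), 86.52812194824219)
[453.58247423 221.5       ] ((-44.29090118408203, -491.2900085449219), (253.0471954345703, 26.457168579101562), 30.116600036621094)
[310.         174.73333333] ((49.94789505004883, -130.2125701904297), (30.60116195678711, 50.36842346191406), 3.3685426712036133)
[208.6440678  168.23728814] ((51.92333984375, 127.15064239501953), (53.40215301513672, 31.719261169433594), 89.57444763183594)
[ 1.67307692 61.61538462] ((296.4015197753906, 679.9176025390625), (124.77880859375, 26.411903381347656), 7.031643390655518)
sc [322.4        283.66666667] ((53.1475830078125, 127.72669219970703), (34.36259841918945, 51.999515533447266), 0.23968806862831116)
sc [348.10909091 251.36363636] ((-53.653358459472656, 130.27325439453125), (35.459373474121094, 52.747154235839844), 1.4022653102874756)
sc [231.85106383 229.17021277] ((53.136260986328125, -132.59152221679688), (53.14928436279297, 33.88768768310547), 87.84053039550781)
sc [258.5        203.72727273] ((-52.78144836425781, -132.79263305664062), (35.91031265258789, 52.15357208251953), 0.40007153153419495)
```

>>> {"op": "carry_out", "data": {
  "targets": [
    [-4.6,3.6,0,0,0,0],
    [-4.6,3.6,0,0,0,0],
    [-4.6,3.6,0,0,0,0],
    [-4.6,3.6,0,0,0,0],
    [-4.6,3.6,0,0,0,0]
  ]
}}

```text
t: 1.85
position: [0.321, 0.3939, 0.2147]
tcp_rot: [0.72, 0.694, 0.0, -0.0]
wrist_force: [0.6, -0.3, -0.0]
opening: 0.0004
```

>>> {"op": "carry_out", "data": {
  "targets": [
    [-4.6,3.6,1,0,0,0],
    [-4.6,3.6,2,0,0,0],
    [-4.6,3.6,2,0,0,0],
    [-4.6,3.6,2,0,0,0],
    [-4.6,3.6,2,0,0,0]
  ]
}}

```text
t: 2.48
position: [0.4916, 0.1574, 0.1241]
tcp_rot: [0.72, 0.694, 0.0, -0.0]
wrist_force: [0.4, 0.4, -0.0]
opening: 0.0003
```

>>> {"op": "carry_out", "data": {
  "targets": [
    [0,0,3,0,0,0],
    [0,0,3,0,0,0],
    [0,0,0,0,0,0],
    [0,0,0,0,0,0]
  ]
}}

```text
t: 2.98
position: [0.4913, 0.1588, 0.0654]
tcp_rot: [0.721, 0.693, 0.0, 0.0]
wrist_force: [-0.6, -0.8, 0.3]
opening: 0.0005
```

```bash
cat >st.py <<'E'
from h import *
from rig import robot
s=robot.get_state(); print(s["t"],s["position"].round(4) if hasattr(s["position"],"round") else s["position"],s["wrist_force"],R.from_quat(s["tcp_rot"]).as_matrix().round(3).tolist(),np.round(s["qpos"],2)); print("plate",toplate(s["position"]))
for i,(a,b) in enumerate([(-.084,.084),(-.084,-.084),(.084,-.084),(.084,.084)]): print(i+1,rel(s,pl(a,b,.024)))
E
python3 st.py
```

```text
2.975 [0.4913 0.1588 0.0654] [-0.60380672 -0.82783257  0.26612005] [[0.038, 0.999, 0.001], [0.999, -0.038, 0.0], [0.0, 0.001, -1.0]] [-0.73  0.48  0.44  2.06 -0.33  0.66 -0.11]
plate [-0.08880414  0.08665524]
1 [-0.27  0.48  4.14]
2 [-17.07   0.48   4.13]
3 [-17.07  17.28   4.15]
4 [-0.27 17.28  4.15]
```

>>> {"op": "carry_out", "data": {
  "targets": [
    [-0.3,0.5,2,0,0,0],
    [0,0,2,0,0,0],
    [0,0,0.2,0,0,0],
    [0,0,0.2,0,0,0],
    [0,0,0.2,0,0,0]
  ]
}}

```text
t: 3.6
position: [0.4963, 0.1559, 0.0195]
tcp_rot: [0.721, 0.693, 0.001, 0.0]
wrist_force: [-0.1, 0.4, 0.1]
opening: 0.0005
```

>>> {"op": "carry_out", "data": {
  "targets": [
    [0,0,0.2,0,0,0],
    [0,0,0.1,0,0,0]
  ]
}}

```text
t: 3.85
position: [0.4962, 0.1559, 0.0183]
tcp_rot: [0.721, 0.693, 0.001, -0.001]
wrist_force: [-8.2, -2.0, 33.9]
opening: 0.0006
```

>>> {"op": "carry_out", "data": {
  "targets": [
    [0,0,0.1,0,0,0],
    [0,0,0,0,0,0]
  ]
}}

```text
t: 4.1
position: [0.4962, 0.1559, 0.0183]
tcp_rot: [0.721, 0.693, 0.001, -0.001]
wrist_force: [-9.6, -3.3, 35.9]
opening: 0.0008
```

>>> {"op": "carry_out", "data": {
  "targets": [
    [0,0,-0.4,0,0,0],
    [0,0,-1.0,0,0,0],
    [-5.6,0,0,0,0,0],
    [-5.6,0,0,0,0,0],
    [-5.6,0,0,0,0,0]
  ]
}}

```text
t: 4.72
position: [0.489, -0.0138, 0.029]
tcp_rot: [0.721, 0.693, 0.0, 0.0]
wrist_force: [0.8, -0.4, -0.4]
opening: 0.0003
```

>>> {"op": "carry_out", "data": {
  "targets": [
    [0,0,0,0,0,0],
    [0,0,0.5,0,0,0],
    [0,0,0.4,0,0,0],
    [0,0,0,0,0,0]
  ]
}}

```text
t: 5.22
position: [0.4886, -0.011, 0.019]
tcp_rot: [0.72, 0.694, -0.0, -0.0]
wrist_force: [-0.0, 0.6, 0.0]
opening: 0.0004
```

```bash
python3 st.py
```

```text
5.225 [ 0.4886 -0.011   0.019 ] [-0.03507437  0.60662781  0.03002286] [[0.037, 0.999, -0.001], [0.999, -0.037, 0.0], [0.0, -0.001, -1.0]] [-0.36  0.53  0.38  2.13 -0.38  0.54  0.27]
plate [-0.08492694 -0.08313336]
1 [16.71  0.11 -0.49]
2 [-0.09  0.09 -0.5 ]
3 [-0.11 16.89 -0.51]
4 [16.69 16.91 -0.51]
```

>>> {"op": "carry_out", "data": {
  "targets": [
    [0,0,0.1,0,0,0],
    [0,0,0.1,0,0,0]
  ]
}}

```text
t: 5.48
position: [0.489, -0.0117, 0.0183]
tcp_rot: [0.721, 0.693, 0.0, -0.001]
wrist_force: [-4.8, 0.6, 18.8]
opening: 0.0003
```

>>> {"op": "carry_out", "data": {
  "targets": [
    [0,0,0.06,0,0,0],
    [0,0,0,0,0,0]
  ]
}}

```text
t: 5.72
position: [0.489, -0.0117, 0.0184]
tcp_rot: [0.721, 0.693, 0.001, -0.001]
wrist_force: [-4.4, 1.2, 16.8]
opening: 0.0005
```

>>> {"op": "carry_out", "data": {
  "targets": [
    [0,0,-0.3,0,0,0],
    [0,0,-1.0,0,0,0],
    [0,5.6,0,0,0,0],
    [0,5.6,0,0,0,0],
    [0,5.6,0,0,0,0]
  ]
}}

```text
t: 6.35
position: [0.6586, -0.019, 0.0307]
tcp_rot: [0.721, 0.693, 0.0, 0.0]
wrist_force: [0.4, 0.1, 0.1]
opening: 0.001
```

>>> {"op": "carry_out", "data": {
  "targets": [
    [0,0,0,0,0,0],
    [0,0,0.5,0,0,0],
    [0,0,0.4,0,0,0],
    [0,0,0,0,0,0]
  ]
}}

```text
t: 6.85
position: [0.6555, -0.019, 0.0207]
tcp_rot: [0.721, 0.693, -0.0, -0.001]
wrist_force: [0.7, 0.3, 0.3]
opening: 0.0005
```

```bash
python3 st.py
```

```text
6.85 [ 0.6555 -0.019   0.0207] [0.66018603 0.33531041 0.27958202] [[0.04, 0.999, -0.001], [0.999, -0.04, 0.0], [0.0, -0.001, -1.0]] [-0.3   0.74  0.39  1.72 -0.38  0.76  0.24]
plate [ 0.08212003 -0.08466929]
1 [ 16.84 -16.64  -0.31]
2 [  0.04 -16.61  -0.31]
3 [ 0.07  0.19 -0.34]
4 [16.87  0.16 -0.33]
```

>>> {"op": "carry_out", "data": {
  "targets": [
    [0,0.1,0.2,0,0,0],
    [0,0,0.1,0,0,0],
    [0,0,0,0,0,0]
  ]
}}

```text
t: 7.22
position: [0.6578, -0.0191, 0.0183]
tcp_rot: [0.721, 0.693, 0.0, -0.0]
wrist_force: [-1.6, 0.3, 2.7]
opening: 0.0006
```

>>> {"op": "carry_out", "data": {
  "targets": [
    [0,0,0.1,0,0,0],
    [0,0,0,0,0,0]
  ]
}}

```text
t: 7.48
position: [0.6579, -0.0191, 0.0173]
tcp_rot: [0.721, 0.693, 0.0, 0.0]
wrist_force: [-2.2, -0.5, 5.1]
opening: 0.0006
```

>>> {"op": "carry_out", "data": {
  "targets": [
    [0,0,0.1,0,0,0],
    [0,0,0,0,0,0]
  ]
}}

```text
t: 7.72
position: [0.6579, -0.0192, 0.0163]
tcp_rot: [0.721, 0.693, 0.0, 0.0]
wrist_force: [-2.7, 0.4, 5.4]
opening: 0.0004
```

>>> {"op": "carry_out", "data": {
  "targets": [
    [0,0,0.2,0,0,0],
    [0,0,0,0,0,0]
  ]
}}

```text
t: 7.98
position: [0.658, -0.0193, 0.0144]
tcp_rot: [0.721, 0.693, 0.0, 0.0]
wrist_force: [-2.1, -0.1, 5.9]
opening: 0.0004
```

>>> {"op": "carry_out", "data": {
  "targets": [
    [0,0,0.15,0,0,0],
    [0,0,0.15,0,0,0],
    [0,0,0,0,0,0]
  ]
}}

```text
t: 8.35
position: [0.6581, -0.0193, 0.0114]
tcp_rot: [0.721, 0.693, 0.0, 0.0]
wrist_force: [-1.8, -0.6, 6.3]
opening: 0.0003
```

>>> {"op": "carry_out", "data": {
  "targets": [
    [0,0,0.1,0,0,0],
    [0,0,0,0,0,0]
  ]
}}

```text
t: 8.6
position: [0.6581, -0.0193, 0.0106]
tcp_rot: [0.721, 0.693, 0.0, 0.0]
wrist_force: [-1.5, 0.6, 6.4]
opening: 0.0005
```

>>> {"op": "carry_out", "data": {
  "targets": [
    [0,0,0.1,0,0,0],
    [0,0,0,0,0,0]
  ]
}}

```text
t: 8.85
position: [0.6581, -0.0193, 0.0103]
tcp_rot: [0.721, 0.693, 0.0, 0.0]
wrist_force: [-4.4, -0.6, 11.2]
opening: 0.0006
```

>>> {"op": "carry_out", "data": {
  "targets": [
    [0,0,-0.3,0,0,0],
    [0,0,-0.3,0,0,0],
    [0,0,-0.3,0,0,0],
    [0,0,-0.4,0,0,0],
    [0,0,-3.0,0,0,0]
  ]
}}

```text
t: 9.48
position: [0.656, -0.0191, 0.05]
tcp_rot: [0.721, 0.693, -0.002, -0.001]
wrist_force: [0.7, 0.2, -0.4]
opening: 0.0004
```

>>> {"op": "carry_out", "data": {
  "targets": [
    [-5,-1.5,-1.0,0,0,0],
    [-6,-1.7,0,0,0,0],
    [0,0,0,0,0,0],
    [0,0,0,0,0,0]
  ]
}}

```text
t: 9.98
position: [0.6215, -0.1276, 0.0617]
tcp_rot: [0.721, 0.693, 0.0, -0.0]
wrist_force: [0.9, 1.0, -0.5]
opening: 0.0005
```

```bash
python3 st.py; cat > look.py <<'E'
import sys
from h import *
from rig import robot
tag=sys.argv[1]
for n in("scene","top"):
    c=robot.capture(n); np.savez(n+tag+".npz",**c)
    im=c["pixels"]
    p=project(c,pl(.0,-.1,.01))[0].astype(int)
    K=c["intrinsics"]
    hsv=cv2.cvtColor(im,cv2.COLOR_RGB2HSV)
    for nm,m,z,lo,hi in (("red",(((hsv[...,0]<6)|(hsv[...,0]>174))&(hsv[...,1]>150)&(hsv[...,2]>70)),.018,3000,20000),("yel",(hsv[...,0]>12)&(hsv[...,0]<36)&(hsv[...,1]>70)&(hsv[...,2]>110),.006,10,900)):
        cs,_=cv2.findContours(m.astype(np.uint8),cv2.RETR_EXTERNAL,cv2.CHAIN_APPROX_NONE)
        for k in cs:
            if lo<cv2.contourArea(k)<hi and 150<k[:,0].mean(0)[0]<400 and 140<k[:,0].mean(0)[1]<320:
                r=cv2.minAreaRect((toplate(onplane(c,k[:,0],z))*1000).astype(np.float32)); print(n,nm,np.round(k[:,0].mean(0)),np.round(r[0],1),np.round(r[1],1),round(r[2],1))
    x0,y0=p[0]-93,p[1]-70
    crop=im[max(0,y0):y0+140,max(0,x0):x0+186]
    cv2.imwrite(f"pics/{n}{tag}.png",cv2.resize(crop,None,fx=4,fy=4,interpolation=cv2.INTER_CUBIC)[:,:,::-1]); print("crop",x0,y0)
E
python3 look.py 1
```

```text
9.975 [ 0.6215 -0.1276  0.0617] [ 0.94990961  0.99452188 -0.46211101] [[0.04, 0.999, -0.0], [0.999, -0.04, 0.001], [0.001, -0.0, -1.0]] [-0.15  0.65  0.42  1.77 -0.35  0.8   0.4 ]
plate [ 0.05228909 -0.19456246]
1 [ 27.83 -13.68   3.79]
2 [ 11.03 -13.65   3.78]
3 [11.06  3.15  3.78]
4 [27.86  3.12  3.79]
scene red [289. 241.] [1.6 0.7] [199.9 199.3] 0.1
scene yel [322. 284.] [ 53.1 127.7] [34.4 52. ] 0.2
scene yel [348. 251.] [-54.6 130.8] [52.3 35.2] 88.0
scene yel [232. 229.] [  52.4 -131.6] [34.2 51.2] 0.4
scene yel [258. 204.] [ -52.8 -132.8] [36.  52.2] 0.4
scene yel [186. 173.] [ -28.  -376.2] [41.4 29.6] 23.4
scene yel [161. 154.] [ -58.4 -500.8] [251.8  28.3] 30.4
crop 162 150
top red [254. 189.] [-1.3 -0.7] [196.4 197. ] 90.0
top yel [204. 211.] [-56.4 129.4] [54.2 30.9] 86.5
top yel [304. 174.] [  49.2 -117.6] [30.6 25.2] 3.4
top yel [209. 168.] [ 52.  127.2] [53.4 31.6] 89.3
crop 203 123
```

View pics/scene1.png

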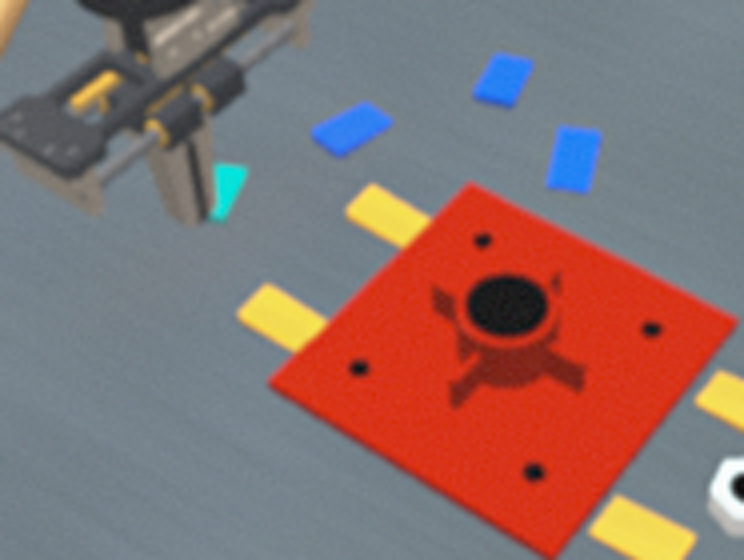

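View pics/top1.png

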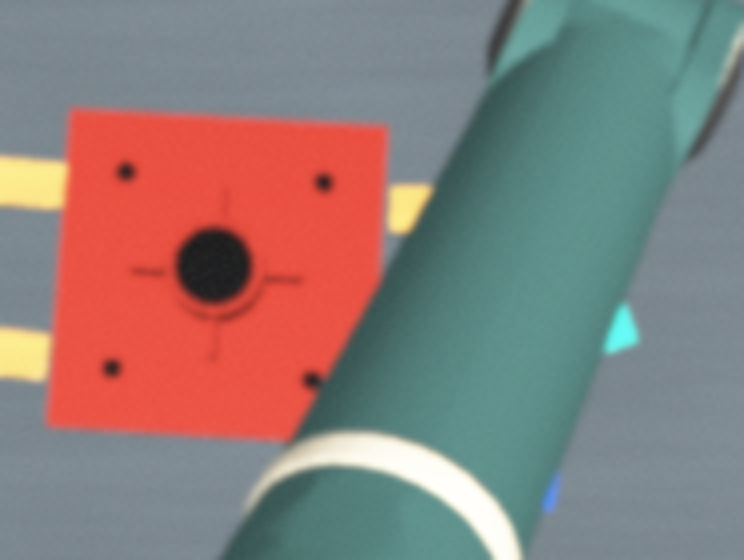

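The scene crop shows the shut finger standing at (190,220), in line with shim_3 at (280,318), with the plate unmoved. The turquoise look-alike at (228,190) is clear of the path. In the top crop the arm hides part of shim_3 at (410,208).

>>> {"op": "carry_out", "data": {
  "targets": [
    [0.5,0,2.5,0,0,0],
    [0.5,0,2.2,0,0,0],
    [0,-0.1,0.7,0,0,0],
    [0,0,0.3,0,0,0],
    [0,0,0,0,0,0]
  ]
}}

```text
t: 10.7
position: [0.6211, -0.1181, 0.0053]
tcp_rot: [0.721, 0.693, 0.0, 0.0]
wrist_force: [-1.0, 0.9, 0.8]
opening: 0.0003
```

```bash
python3 st.py; python3 look.py 2
```

```text
10.7 [ 0.6211 -0.1181  0.0053] [-1.0020383   0.92501822  0.76037697] [[0.04, 0.999, 0.001], [0.999, -0.04, -0.0], [-0.0, 0.001, -1.0]] [-0.14  0.73  0.38  1.79 -0.39  0.7   0.42]
plate [ 0.05160846 -0.18509763]
1 [ 26.89 -13.6   -1.89]
2 [ 10.09 -13.58  -1.88]
3 [10.11  3.22 -1.87]
4 [26.91  3.2  -1.88]
scene red [289. 241.] [1.6 0.9] [200.3 199.3] 0.0
scene yel [322. 284.] [ 53.3 127.7] [34. 52.] 0.2
scene yel [348. 251.] [-54.8 130.8] [52.3 35.5] 88.0
scene yel [232. 229.] [  52.7 -132.6] [53.2 34.1] 89.3
scene yel [258. 204.] [ -52.8 -132.8] [36.  52.2] 0.4
scene yel [194. 193.] [  16.1 -296.5] [23.3 38.5] 89.8
scene yel [162. 153.] [ -58.7 -500.8] [252.4  28.6] 30.4
crop 162 150
top red [252. 187.] [-1.3 -0.8] [196.7 196.5] 0.1
top yel [204. 211.] [-56.6 129.4] [54.2 31.2] 86.5
top yel [302. 172.] [  55.2 -111. ] [17.9 12.6] 3.4
top yel [209. 168.] [ 51.9 127.2] [53.4 31.7] 89.6
crop 203 123
```

View pics/scene2.png

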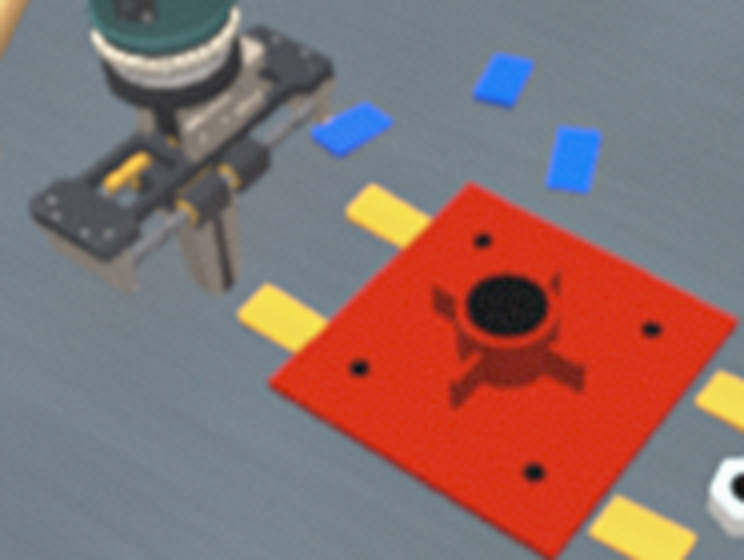

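>>> {"op": "carry_out", "data": {
  "targets": [
    [0.8,0,0.1,0,0,0],
    [0.8,0,0,0,0,0],
    [0.5,0,0,0,0,0],
    [0.5,0,0,0,0,0],
    [0.5,0,0,0,0,0]
  ]
}}

```text
t: 11.42
position: [0.6222, -0.0868, 0.0041]
tcp_rot: [0.721, 0.693, -0.0, 0.0]
wrist_force: [0.8, -0.7, 0.5]
opening: 0.0004
```

```bash
python3 st.py; python3 look.py 3
```

```text
11.425 [ 0.6222 -0.0868  0.0041] [ 0.83067873 -0.68650091  0.46167427] [[0.04, 0.999, 0.0], [0.999, -0.04, -0.0], [-0.0, 0.0, -1.0]] [-0.19  0.73  0.38  1.8  -0.4   0.7   0.37]
plate [ 0.05141946 -0.1537103 ]
1 [ 23.75 -13.58  -2.  ]
2 [  6.95 -13.55  -1.99]
3 [ 6.98  3.25 -1.99]
4 [23.78  3.22 -1.99]
scene red [289. 241.] [1.5 0.8] [199.9 199.3] 0.1
scene yel [322. 284.] [ 53.3 127.7] [34. 52.] 0.2
scene yel [348. 251.] [-54.5 130.6] [52.  35.5] 88.8
scene yel [233. 230.] [  52.9 -127.5] [43.  34.4] 89.2
scene yel [229. 199.] [ -20.3 -204.4] [22.   8.2] 75.1
scene yel [258. 204.] [ -52.9 -132.8] [35.8 52.2] 0.4
scene yel [204. 199.] [  16.8 -258.9] [37.9 22.3] 0.0
scene yel [162. 153.] [ -58.7 -500.9] [252.4  28.4] 30.4
crop 162 150
top red [247. 185.] [-1.3  3.9] [196.8 187.4] 0.0
top yel [204. 211.] [-56.3 129.3] [54.1 30.9] 87.2
top yel [209. 168.] [ 52.  127.2] [53.4 31.6] 89.3
crop 203 123
```

View pics/scene3.png

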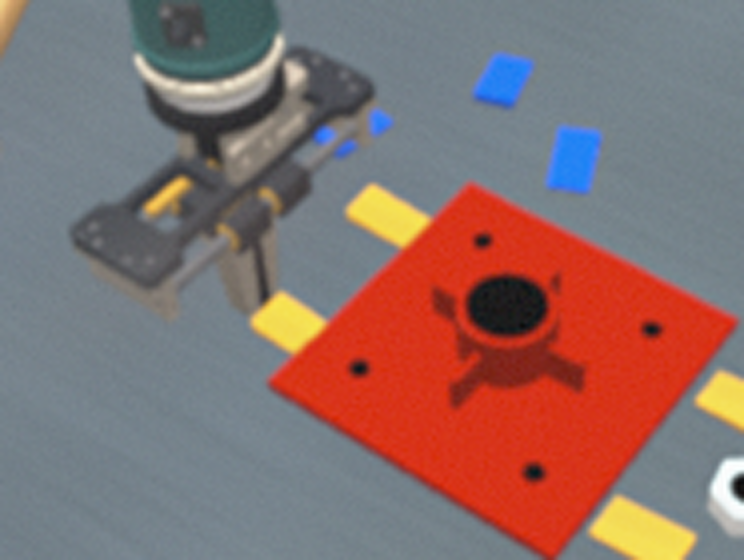

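The finger is now against shim_3's heel (crop about (262,312)) and the shim has slid in about 10 mm, still straight.

>>> {"op": "carry_out", "data": {
  "targets": [
    [0.6,0,0,0,0,0],
    [0.6,0,0,0,0,0],
    [0.6,0,0,0,0,0],
    [0.6,0,0,0,0,0],
    [0.6,0,0,0,0,0]
  ]
}}

```text
t: 12.15
position: [0.6233, -0.0564, 0.004]
tcp_rot: [0.721, 0.693, 0.0, 0.0]
wrist_force: [1.3, -1.0, 1.7]
opening: 0.0003
```

>>> {"op": "carry_out", "data": {
  "targets": [
    [0.4,0,0,0,0,0],
    [0,0,0,0,0,0]
  ]
}}

```text
t: 12.4
position: [0.6234, -0.052, 0.0039]
tcp_rot: [0.721, 0.693, 0.0, -0.0]
wrist_force: [0.3, 0.3, -0.3]
opening: 0.0008
```

```bash
python3 st.py; python3 look.py 4
```

```text
12.4 [ 0.6234 -0.052   0.0039] [ 0.26364714  0.28012224 -0.3126018 ] [[0.039, 0.999, -0.0], [0.999, -0.039, 0.001], [0.001, -0.0, -1.0]] [-0.25  0.72  0.38  1.8  -0.4   0.69  0.32]
plate [ 0.05132579 -0.11893263]
1 [ 20.29 -13.55  -1.99]
2 [  3.49 -13.54  -2.  ]
3 [ 3.5   3.26 -2.  ]
4 [20.3   3.25 -2.  ]
scene red [289. 241.] [1.4 0.8] [199.1 200. ] 89.9
scene yel [322. 284.] [ 53.1 127.7] [34.4 52. ] 0.2
scene yel [348. 251.] [-54.8 130.7] [52.6 35.5] 88.0
scene yel [240. 232.] [  49.7 -110. ] [26.6  8. ] 0.4
scene yel [231. 216.] [  21.3 -162.9] [24.9  8.9] 69.2
scene yel [215. 206.] [  16.2 -217.9] [38.8 19.9] 4.5
scene yel [259. 204.] [ -52.9 -132.8] [35.8 52.2] 0.4
scene yel [162. 153.] [ -58.7 -500.9] [252.4  28.4] 30.4
crop 162 150
top yel [312. 217.] [ -54.6 -139.9] [27.6 32.5] 3.5
top yel [204. 211.] [-56.3 129.3] [54.1 31.1] 87.5
top yel [209. 168.] [ 52.  127.3] [53.6 31.6] 89.3
crop 203 123
```

View pics/scene4.png

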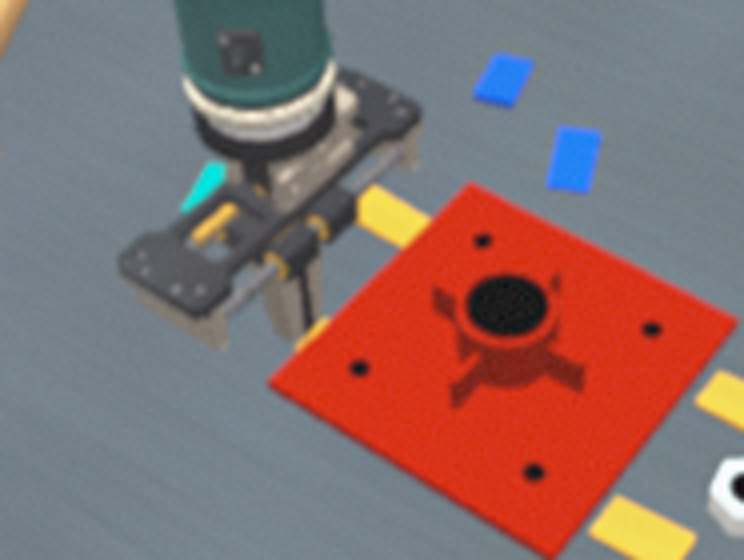

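About 9 mm of shim_3 still shows outside the plate's edge (crop (315,332)). I'll close in gently and watch the force.

>>> {"op": "carry_out", "data": {
  "targets": [
    [0.3,0,0,0,0,0],
    [0.3,0,0,0,0,0],
    [0.1,0,0,0,0,0],
    [0,0,0,0,0,0]
  ]
}}

```text
t: 13.0
position: [0.6237, -0.0456, 0.004]
tcp_rot: [0.721, 0.693, 0.0, -0.0]
wrist_force: [-0.2, -0.1, -0.5]
opening: 0.0004
```

>>> {"op": "carry_out", "data": {
  "targets": [
    [0.1,0,0,0,0,0],
    [0,0,0,0,0,0]
  ]
}}

```text
t: 13.25
position: [0.6238, -0.0448, 0.004]
tcp_rot: [0.721, 0.693, 0.0, 0.0]
wrist_force: [0.5, -0.2, -0.0]
opening: 0.0007
```

>>> {"op": "carry_out", "data": {
  "targets": [
    [0.1,0,0,0,0,0],
    [0,0,0,0,0,0]
  ]
}}

```text
t: 13.5
position: [0.6238, -0.0438, 0.004]
tcp_rot: [0.721, 0.693, 0.0, 0.0]
wrist_force: [0.3, -0.6, 0.2]
opening: 0.0005
```

>>> {"op": "carry_out", "data": {
  "targets": [
    [0.05,0,0,0,0,0],
    [0,0,0,0,0,0]
  ]
}}

```text
t: 13.75
position: [0.6238, -0.0436, 0.004]
tcp_rot: [0.721, 0.693, -0.0, 0.0]
wrist_force: [-0.5, -0.9, 0.1]
opening: 0.0007
```

```bash
python3 st.py; python3 look.py 5
```

```text
13.75 [ 0.6238 -0.0436  0.004 ] [-0.53526817 -0.92797658  0.10140048] [[0.04, 0.999, 0.0], [0.999, -0.04, -0.0], [-0.0, 0.0, -1.0]] [-0.27  0.72  0.38  1.8  -0.4   0.69  0.3 ]
plate [ 0.05139744 -0.11055333]
1 [ 19.43 -13.57  -2.  ]
2 [  2.63 -13.54  -2.  ]
3 [ 2.66  3.26 -2.  ]
4 [19.46  3.23 -2.  ]
scene red [289. 241.] [ 1.5 -0.3] [199.9 201.5] 0.1
scene yel [322. 284.] [ 53.3 127.8] [34.  52.2] 0.2
scene yel [348. 251.] [-54.5 130.6] [52.  35.5] 88.8
scene yel [234. 217.] [  20.2 -154.8] [21.5  9.6] 75.6
scene yel [218. 207.] [  17.  -206.8] [38.6 19.7] 4.1
scene yel [260. 204.] [ -52.6 -128.1] [34.5 43.2] 1.5
scene yel [162. 153.] [ -58.6 -500.9] [252.4  28.3] 30.4
crop 162 150
top yel [310. 217.] [ -55.  -133.7] [27.6 45. ] 3.5
top yel [204. 211.] [-56.4 129.6] [53.9 30.9] 86.5
top yel [209. 168.] [ 52.  127.2] [53.4 31.6] 89.3
crop 203 123
```

View pics/scene5.png

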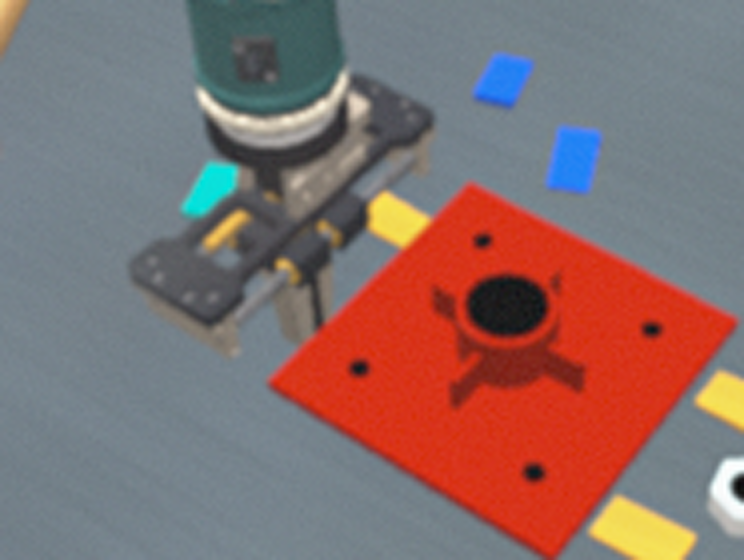

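>>> {"op": "carry_out", "data": {
  "targets": [
    [0.05,0,0,0,0,0],
    [0,0,0,0,0,0]
  ]
}}

```text
t: 14.1
position: [0.6238, -0.0436, 0.004]
tcp_rot: [0.721, 0.693, -0.0, 0.0]
wrist_force: [-0.2, -2.9, -0.6]
opening: 0.0006
```

>>> {"op": "carry_out", "data": {
  "targets": [
    [0.05,0,0,0,0,0],
    [0,0,0,0,0,0]
  ]
}}

```text
t: 14.35
position: [0.6238, -0.0435, 0.004]
tcp_rot: [0.721, 0.693, -0.0, 0.001]
wrist_force: [-0.5, -5.8, 1.0]
opening: 0.0006
```

The finger has come up against the plate's edge: y has stopped and the force is rising, so the heel is flush. I'll back straight off.

>>> {"op": "carry_out", "data": {
  "targets": [
    [-0.3,0,0,0,0,0],
    [-2,0,0,0,0,0],
    [-4,0,0,0,0,0],
    [-1,0,-4,0,0,0],
    [0,0,-5,0,0,0]
  ]
}}

```text
t: 14.98
position: [0.6195, -0.1179, 0.094]
tcp_rot: [0.722, 0.692, -0.001, -0.001]
wrist_force: [1.5, 0.1, 0.1]
opening: 0.0002
```

>>> {"op": "carry_out", "data": {
  "targets": [
    [-4,0,-4,0,0,0],
    [0,0,0,0,0,0]
  ]
}}

```text
t: 15.22
position: [0.6207, -0.161, 0.1383]
tcp_rot: [0.723, 0.691, 0.002, 0.004]
wrist_force: [-0.1, -0.4, -0.1]
opening: 0.0006
```

```bash
python3 st.py; python3 look.py 6
```

```text
15.225 [ 0.6207 -0.161   0.1383] [-0.1185838  -0.36878364 -0.09931232] [[0.046, 0.999, 0.007], [0.999, -0.046, -0.003], [-0.003, 0.007, -1.0]] [-0.14  0.56  0.47  1.72 -0.31  0.93  0.41]
plate [ 0.05283337 -0.22798385]
1 [ 31.13 -14.    11.24]
2 [ 14.33 -13.87  11.29]
3 [14.45  2.92 11.41]
4 [31.25  2.8  11.37]
scene red [289. 241.] [1.5 0.8] [199.9 199.4] 0.1
scene yel [322. 284.] [ 53.1 127.7] [34.4 52. ] 0.2
scene yel [348. 251.] [-54.5 130.6] [52.  35.5] 88.8
scene yel [258. 204.] [ -52.8 -132.8] [36.  52.2] 0.4
scene yel [152. 172.] [  21.3 -455.4] [68.4 25.8] 30.4
scene yel [183. 149.] [ -99.3 -457.9] [33.7 11.6] 65.1
crop 162 150
top red [257. 192.] [-1.2 -0.7] [196.8 196.7] 0.1
top yel [303. 216.] [ -55.3 -118.9] [28.1 30.7] 87.1
top yel [204. 211.] [-56.4 129.4] [54.2 30.9] 86.5
top yel [209. 168.] [ 52.  127.2] [53.4 31.6] 89.3
crop 203 123
```

View pics/scene6.png

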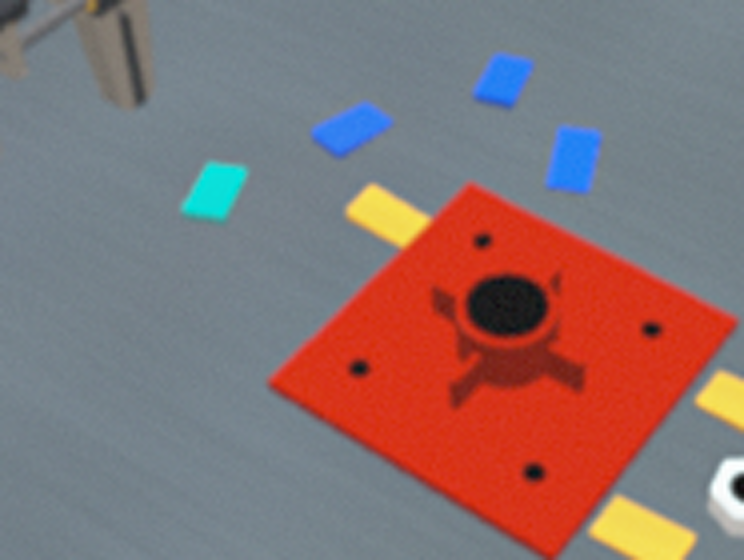

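View pics/top6.png

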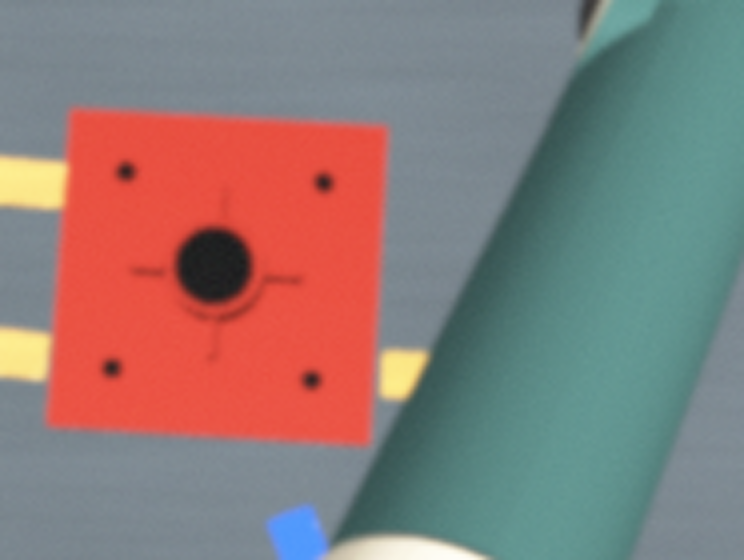

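Both crops show no brass left outside the plate's edge at corner 3. The plate, the other shims and the nut are where they were. Next I'll press corner 3 again.

>>> {"op": "carry_out", "data": {
  "targets": [
    [4.8,1,2,0,0,0],
    [4.8,1,3,0,0,0],
    [4.8,1,3,0,0,0],
    [0,0,2.5,0,0,0],
    [0,0,0,0,0,0]
  ]
}}

```text
t: 15.95
position: [0.6521, -0.011, 0.0253]
tcp_rot: [0.72, 0.694, -0.003, -0.003]
wrist_force: [0.0, 0.7, 0.5]
opening: 0.0003
```

>>> {"op": "carry_out", "data": {
  "targets": [
    [0,0,0,0,0,0]
  ]
}}

```text
t: 16.08
position: [0.6549, -0.0133, 0.0291]
tcp_rot: [0.721, 0.692, -0.0, 0.0]
wrist_force: [0.4, -0.5, 1.2]
opening: 0.0004
```

```bash
python3 st.py
```

```text
16.075 [ 0.6549 -0.0133  0.0291] [ 0.44861049 -0.54108986  1.17369232] [[0.041, 0.999, -0.0], [0.999, -0.041, -0.0], [-0.0, -0.0, -1.0]] [-0.31  0.72  0.4   1.72 -0.38  0.77  0.23]
plate [ 0.08129474 -0.07907366]
1 [ 16.27 -16.57   0.51]
2 [ -0.53 -16.53   0.51]
3 [-0.49  0.27  0.51]
4 [16.31  0.23  0.5 ]
```

>>> {"op": "carry_out", "data": {
  "targets": [
    [-0.5,0.2,0.3,0,0,0],
    [0,0,0.3,0,0,0],
    [0,0,0.2,0,0,0],
    [0,0,0.1,0,0,0],
    [0,0,0,0,0,0]
  ]
}}

```text
t: 16.7
position: [0.6568, -0.0175, 0.02]
tcp_rot: [0.721, 0.693, 0.0, -0.0]
wrist_force: [0.4, -0.5, 0.6]
opening: 0.0005
```

>>> {"op": "carry_out", "data": {
  "targets": [
    [0,0,0.1,0,0,0],
    [0,0,0,0,0,0]
  ]
}}

```text
t: 16.95
position: [0.6568, -0.0176, 0.0189]
tcp_rot: [0.721, 0.693, -0.0, -0.0]
wrist_force: [-0.3, 0.5, 0.1]
opening: 0.0002
```

>>> {"op": "carry_out", "data": {
  "targets": [
    [0,0,0.1,0,0,0],
    [0,0,0,0,0,0]
  ]
}}

```text
t: 17.2
position: [0.657, -0.0176, 0.0183]
tcp_rot: [0.721, 0.693, 0.0, 0.0]
wrist_force: [-1.0, 0.7, 2.6]
opening: 0.0004
```

>>> {"op": "carry_out", "data": {
  "targets": [
    [0,0,0.08,0,0,0],
    [0,0,0,0,0,0]
  ]
}}

```text
t: 17.45
position: [0.657, -0.0176, 0.0179]
tcp_rot: [0.721, 0.693, 0.0, -0.0]
wrist_force: [-2.5, -0.4, 6.5]
opening: 0.0006
```

>>> {"op": "carry_out", "data": {
  "targets": [
    [0,0,0.05,0,0,0],
    [0,0,0,0,0,0]
  ]
}}

```text
t: 17.7
position: [0.657, -0.0176, 0.0178]
tcp_rot: [0.721, 0.693, 0.0, -0.0]
wrist_force: [-3.8, 0.1, 10.3]
opening: 0.0008
```

>>> {"op": "carry_out", "data": {
  "targets": [
    [0,0,0.05,0,0,0],
    [0,0,0,0,0,0]
  ]
}}

```text
t: 17.95
position: [0.657, -0.0177, 0.0177]
tcp_rot: [0.721, 0.693, 0.0, -0.0]
wrist_force: [-4.6, 0.6, 12.0]
opening: 0.0007
```

>>> {"op": "carry_out", "data": {
  "targets": [
    [0,0,0.1,0,0,0],
    [0,0,0,0,0,0],
    [0,0,0,0,0,0]
  ]
}}

```text
t: 18.32
position: [0.657, -0.0176, 0.0176]
tcp_rot: [0.721, 0.693, 0.0, -0.0]
wrist_force: [-6.4, 0.8, 18.1]
opening: 0.001
```

>>> {"op": "carry_out", "data": {
  "targets": [
    [0,0,-0.3,0,0,0],
    [0,0,-0.5,0,0,0],
    [0,0,-4,0,0,0],
    [-4,0,-4,0,0,0],
    [-5,0,-3,0,0,0]
  ]
}}

```text
t: 18.95
position: [0.654, -0.107, 0.1347]
tcp_rot: [0.72, 0.694, 0.001, 0.0]
wrist_force: [0.2, -0.5, -0.0]
opening: 0.0004
```

>>> {"op": "carry_out", "data": {
  "targets": [
    [-5,0,0,0,0,0],
    [-5,0,0,0,0,0],
    [0,0,0,0,0,0],
    [0,0,0,0,0,0]
  ]
}}

```text
t: 19.45
position: [0.6492, -0.2067, 0.1327]
tcp_rot: [0.721, 0.693, 0.0, -0.001]
wrist_force: [-0.5, 1.3, 0.7]
opening: 0.0
```

```bash
python3 st.py|head -2; python3 look.py 7
```

```text
19.45 [ 0.6492 -0.2067  0.1327] [-0.51372668  1.33003381  0.67521382] [[0.04, 0.999, -0.001], [0.999, -0.04, 0.001], [0.001, -0.001, -1.0]] [-0.06  0.63  0.46  1.61 -0.33  0.98  0.47]
plate [ 0.08308075 -0.27254092]
scene red [289. 241.] [1.4 0.8] [199.3 199.9] 90.0
scene yel [322. 284.] [ 53.3 127.8] [34.  52.2] 0.2
scene yel [348. 251.] [-54.5 130.6] [52.  35.5] 88.8
scene yel [258. 204.] [ -52.8 -132.8] [35.9 52.2] 0.4
scene yel [153. 170.] [   9.7 -462.2] [95.3 25.8] 30.4
scene yel [157. 151.] [ -48.1 -514.8] [34.1  9.8] 70.9
scene yel [170. 142.] [ -98.2 -514.2] [36.4 10.9] 69.6
crop 162 150
top red [257. 192.] [-1.3 -0.8] [196.9 196.8] 0.1
top yel [308. 216.] [ -53.9 -131. ] [30.1 54.8] 3.5
top yel [204. 211.] [-56.6 129.6] [53.9 31.2] 86.5
top yel [209. 168.] [ 51.9 127.2] [53.4 31.7] 89.6
crop 203 123
```

View pics/top7.png

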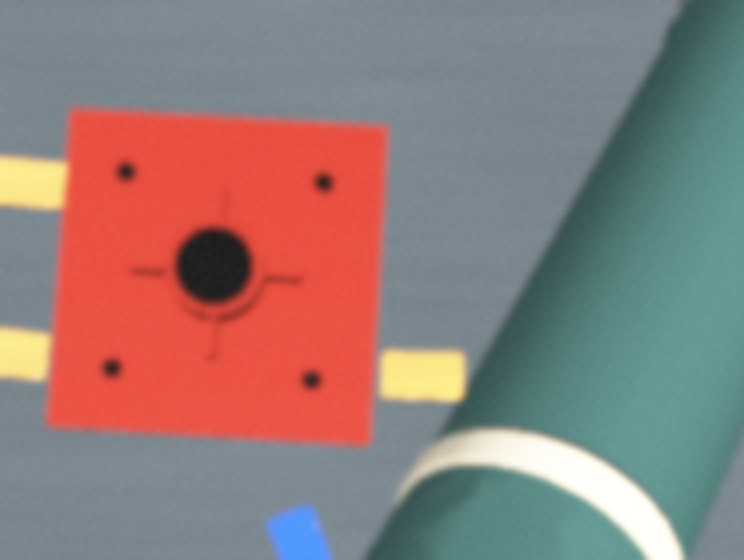

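View pics/scene7.png

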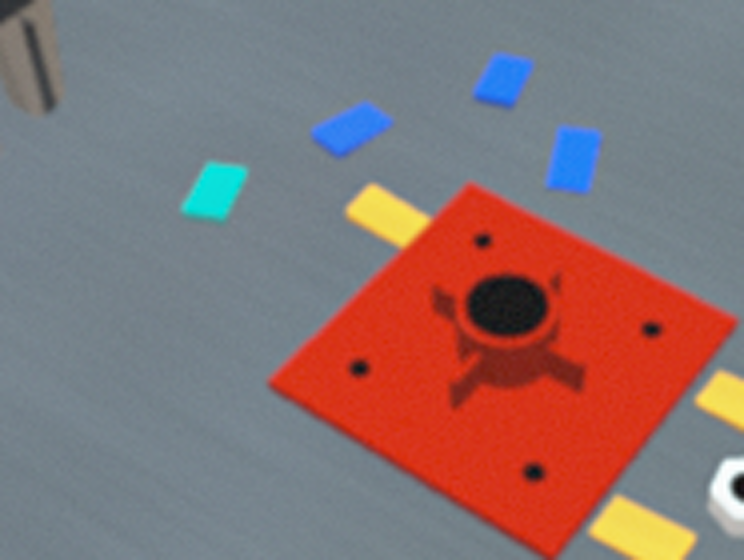

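The final views match the ones taken before the check. No brass shows beyond the edge at corner 3, the plate and the other three shims are in place, and the arm is clear.

```bash
python3 -c "
from rig import robot
print(robot.finish_job())"
```

```text
the job is handed in; nothing more can be done
None
```

Corner 3 (far right) was the one that rocked. Its shim is now fully in, the corner stands firm, and I have handed the job in at about 19.5 s.

- **Finding the corner:** Corner 1 was firm at about 36 N, more than the 20 N I needed, and corner 2 was firm at about 18 N. Corner 3 went down about 8 mm at roughly 6 N and bottomed out at 11 N. I did not press corner 4.
- **Pushing the shim:** I pushed shim_3 in with the shut fingertips until they met the plate's edge. The finger stopped there and the force rose to about 6 N, so the heel should be flush. I then backed off.
- **Checking it:** I pressed corner 3 again up to 18 N, harder than the first time, and it gave about 0.7 mm.
- **Last look:** The final images show no brass outside the plate at corner 3. The plate and the other three shims measure the same as before to within about 1 mm, though the camera resolution is only about 2 mm. The nut looks unmoved, I never went near the hammer or clamp, and the arm is clear of everything. No check failed.

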